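Bar and pin the polishing-wheel rack

ROBOT

A 6-joint arm with a two-finger parallel gripper is mounted at the origin on the work surface. World frame = base frame: x ahead of the robot, y to its left, z up, the work surface at z = 0. Lengths are in m, angles in degrees, forces in N, time in s.
With the tool pointing down it reaches from about 0.25 to 0.725 m from the base axis. Payload 9.7 kg.
Tool frame: the origin (TCP) lies midway between the tips of the shut fingers; the grasp point (between the pads) lies bot.grasp_offset behind it (bot.grasp_offset is the distance from the TCP to the grasp point, in m); x points along the fingers, y is the direction in which the jaws open and shut, and the axes are right-handed (so a half turn about x gives the same grasp; the last joint's range is limited). The gripper opens to 85 mm and grips with 20 to 120 N. Pads are 22 mm wide; open, the fingers measure 114 mm over their backs; the gripper's body (76 mm by 85 mm) begins 54 mm behind the grasp point. The pads swing forward as they close: fully open they stand 13 mm farther back than shut.
Start: joints at [69.041, 4.979, 10.078, 95.1, 0, 90], TCP at [0.197, 0.514, 0.206] pointing down, gripper open.
Joint ranges: [-179.16, 179.16], [-48.56, 103.87], [-65.8, 70.77], [-126.05, 130.52], [-82.76, 87.17], [-180, 180]. Speed limits (degrees/s): [127.2, 127.2, 147.25, 180, 180, 180].

INTERFACE

Orientations are given as [roll, pitch, yaw] about the fixed x, y, z axes, in that order (R = Rz(yaw) Ry(pitch) Rx(roll)).
In Python, from workcell import status, camera, bot gives the robot as it stands.
- The arm moves only by the shell command python3 -m jog 'ROWS' [OPENING] [FORCE]. ROWS is text: rows parted by semicolons, each of 4 numbers parted by spaces: the shift along the tool's x, y, z in mm, then the turn about the tool's x in degrees. A call has exactly 8 rows; each row is the pose to reach, as a shift and turn from the pose commanded when the call began, along the tool's axes at that moment; what a row does not reach only later rows make up. A row lasts 1/8 s, in which the tool goes at most 62.5 mm and 10.7 degrees, less where a joint would pass 70% of its speed; a pose out of reach is approached as far as the arm can. A call with a gripper value outside its range is refused whole. OPENING is the opening, from 0 (shut) to 1 (fully open), set as the call begins (- or left out, the last holds). The fingers move at their own pace and stop on an object; FORCE is the grip in N (left out, the last holds). Time passes only in rows, so rows that repeat a pose let the fingers close, or fill a call up. It gives the time, the measured TCP pose, the force and the opening at its end, in the units of the state.
- status.get_obs(): the state, without advancing time (a new reading comes with each control period).
- camera(name): name is "scene" or "top" or "wrist"; returns a dict with "color" (480x640x3 uint8, red, green, blue), "vfov" (degrees; the focal length in pixels is half the picture's height over the tangent of half this angle, whatever the lens; pixels are square), "cx", "cy" (the principal point, pixels), "rvec" (rotation vector, rad) and "tvec" (3), from world to camera coordinates, as OpenCV has them. Camera axes: x right, y down, z forward; pixel columns grow to the right and rows downward; lengths in m; the calibration is good to about 2 mm. A picture is of the moment at which its call begins. There is no depth.
- bot.job_done(): hands the job in, once; it reports no verdict.
The state is a dict: "time": time; "q": joint angles; "qd": joint speeds; "joint_efforts": joint torques, N m; "ee_pos": TCP position; "tcp_rot": TCP orientation; "wrist_force": force on the tool from outside, world axes, zero at the start; "torque": the same for the moment, N m; "opening": finger opening in m.
Only numpy, scipy, OpenCV 4.12 (cv2) and the standard library are available. Lean on these libraries where they do the work, as an engineer would, in place of code of your own. Each camera call takes 0.05 s, during which the arm holds its last target. There are 200 camera calls.

TASK

Secure the polishing wheels in their rack: swing the steel bar shut until its end rests fully home in the catch, then pull the keeper pin (the one with the fat round head) out of the tool block and put it down through the hole in the catch until its head sits on the catch. Leave the two other tools standing in the block.

Things in the scene. Friction and masses are not known exactly. Their poses are not given: they have to be found in the camera images.
- rack: fixed wooden rack, base 230 x 300 mm (x by y, centred at x = -15 mm), origin on the bench, -x side facing the robot (yaw within 0.3 rad). Three wheels, 100 mm diameter, 26 mm thick, stand on edge in it: centres at x 20, y -60, 0, 60 mm, tops 113 mm above the bench. On the robot side, at x = -85 mm: a hinge post (y = 110 mm) and a C-shaped steel catch (y = -110 mm)
- bar (a joint): swing of the steel retaining bar about its upright hinge, rad. 0: closed, along the rack's -y direction, its end in the catch against the stop; positive: swung open towards the robot (to the rack's -x side), up to 1.3. The hinge is stiff enough that the bar stays where it is left
- bar_hinge (a point): point on the bar's upright hinge axis at the bar's mid height (76 mm above the bench). The bar is 12 x 12 mm in section and 235 mm long from this axis
- bar_knob (a point): centre of the upright round wooden knob on the bar, 140 mm from the hinge axis: 22 mm diameter, 36 mm tall, 88 to 124 mm above the bench. Moves with the bar; x and y axes turn with it, the bar runs from the hinge along its -y, and closing moves it along its +x
- catch_hole (a point): centre of the catch's upright 18 mm hole, at the upper jaw's top face, 96 mm above the bench; axes as the rack's. Two 8 mm steel jaws, 66 x 44 mm (x, y), tops at 96 and 62 mm, both have this hole, open below; a wall joins them on the wheels' side. The closed bar lies between them, its near face 15 mm from the hole's axis: the pin passes on its robot side, and only if it is closed
- block: fixed wooden tool block 180 x 60 x 70 mm high, origin under its centre. Three upright holes, 13 mm wide and 50 mm deep, in a row along its x axis at x = -58, 0 and 58 mm; the pin and the two other tools stand in them in any order
- pin: loose steel keeper pin, about 120 g, standing in one hole of the block: stem 10 mm diameter and 68 mm long with a tapered foot, then a round steel head 26 mm in diameter and 30 mm tall (wider than the other tools' heads). Origin at the foot's tip, z up along the pin. In the block the head spans 88 to 118 mm above the bench
- pin_head (a point): on the pin's axis at the underside of its head, 68 mm above its tip
- file: loose tool standing in the block: same stem, with a slim round wooden handle of 14 mm diameter, 52 mm tall (top 140 mm above the bench). Origin at its tip. To be left there
- key: loose tool standing in the block: same stem, with a 14 mm square steel head, 22 mm tall (top 110 mm above the bench). Origin at its tip. To be left there

How it is judged (in metres and radians):
On the way, in this order (a step that is already met when the one before it is completed fails the run):
1. the bar is swung shut, its end home in the catch (value of joint bar below 0.05 rad), for 0.2 s.
2. the keeper pin stands in the catch's hole with its head on the catch (horizontal distance between pin_head and catch_hole below 0.008 m and z of pin_head in the frame of catch_hole between -0.006 and 0.006 m and angle between pin's own z axis and vertical below 0.2 rad), for 0.2 s.
At the end, for the whole second after the job is handed in: the bar is within 0.05 rad of fully closed; the keeper pin stands upright (within 0.2 rad) and at rest in the catch's hole, within 8 mm of its centre, the underside of its head within 6 mm of the catch's top face (all of step 2 and value of joint bar below 0.05 rad and linear speed of pin below 0.03 m/s); the robot touches nothing.
It fails at once if one of the two other tools is displaced by more than 30 mm (distance of any of file, key from where it was at the start of the episode above 0.03 m).
It also fails if it takes over 54 s, if anything falls off the work surface, if the arm or the gripper's body presses on something with over 40 N, if the wrist force passes 120 N, or if a joint passes its speed limit or range.

## Working session

There is one attempt and no reset: what is moved stays moved. The work goes in short steps, Python scripts to look and compute and a shell command to move; the robot and the scene stay as the last step left them, time stands still between calls to the robot, and variables do not carry over. Pictures are saved under pics/ and viewed, about 8 in all and at most 12, crops included, and the job is handed in when it is done.

```bash
ls; mkdir -p pics; cat > h.py <<'E'
import numpy as np, cv2
from workcell import status, camera, bot
def shot(name,fn=None):
    c=camera(name)
    if fn: cv2.imwrite('pics/'+fn,c['color'][:,:,::-1])
    f=240/np.tan(np.radians(c['vfov'])/2)
    c['K']=np.array([[f,0,c['cx']],[0,f,c['cy']],[0,0,1]]);c['R']=cv2.Rodrigues(np.array(c['rvec'],float))[0];c['t']=np.array(c['tvec'],float).ravel()
    return c
def onz(c,uv,z):
    d=c['R'].T@np.linalg.solve(c['K'],[uv[0],uv[1],1]);o=-c['R'].T@c['t']
    return o+d*(z-o[2])/d[2]
def proj(c,p):
    q=c['K']@(c['R']@np.array(p)+c['t']);return q[:2]/q[2]
E
python3 - <<'E'
from h import *
for n in ('top','scene'):
    c=shot(n,n+'0.png');print(n,c['vfov'],-c['R'].T@c['t'],c['R'])
print(status.get_obs(),bot.grasp_offset)
E
```

```text
pics
top 54.684551255449456 [ 0.3896601  -0.01644366  0.93091696] [[-0.13400503 -0.99097992 -0.00120472]
 [-0.96536693  0.13081594 -0.22572966]
 [ 0.22385115 -0.02908591 -0.97418924]]
scene 53.191098440265336 [ 1.05155025 -0.27134229  0.63812694] [[ 0.44613201  0.89496497 -0.00198199]
 [ 0.64784413 -0.32447082 -0.68921453]
 [-0.61746597  0.30619664 -0.72455462]]
{'time': 0.1, 'q': array([6.90410116e+01, 5.00792805e+00, 1.00393379e+01, 9.50980757e+01,
       5.97533724e-04, 9.00032702e+01]), 'qd': array([ 0.11105965, -0.05060925,  0.08113524, -0.09795998, -0.10012811,
       -0.04406719]), 'joint_efforts': array([ 4.71939729e-04, -5.21561193e+01,  4.65654194e+01,  1.59636576e-02,
        3.90667765e-05,  8.93286170e-06]), 'ee_pos': array([0.19665218, 0.5134036 , 0.20495725]), 'tcp_rot': array([ -90.51026468,   89.93333149, -111.47252359]), 'wrist_force': array([ 0.10590802, -0.95480393,  0.51669735]), 'torque': array([-0.03417003,  0.0125712 , -0.00513159]), 'opening': 0.08551634287413401} 0.0187
```

View pics/top0.png

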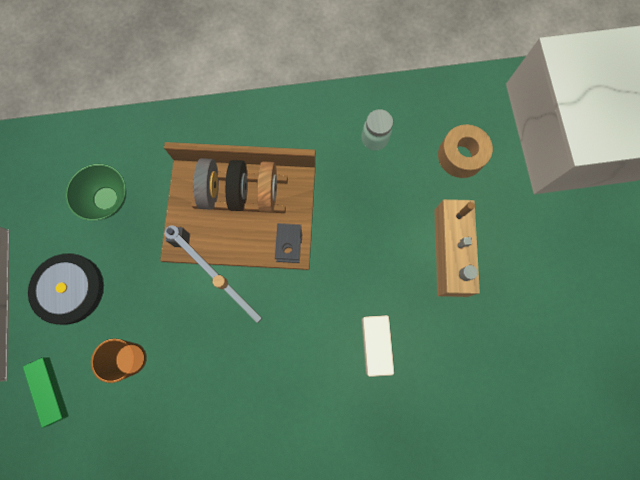

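View pics/scene0.png

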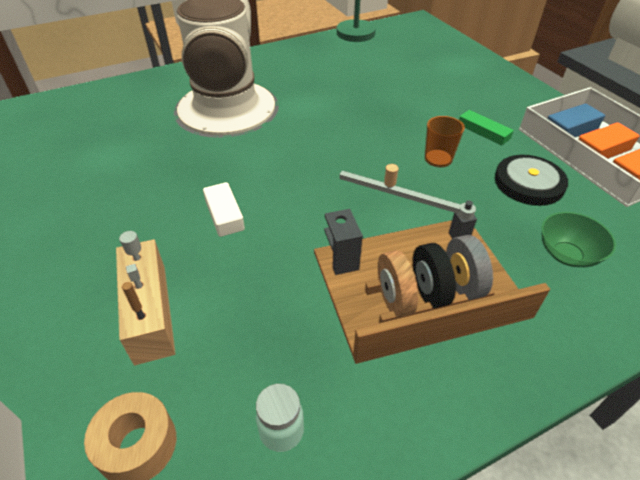

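Top view: knob (219,282), hinge (173,233), bar end (259,320), catch hole (288,248), and the pin head in the block at (469,272), the nearest of the three to the robot. The scene view shows the same objects: knob (391,176), hole (341,218), pin head (130,240).

```bash
python3 - <<'E'
from h import *
c=shot('top')
im=c['color'];
a=cv2.resize(im[195:335,150:330][:,:,::-1],None,fx=3,fy=3,interpolation=2)
b=cv2.resize(im[190:310,425:495][:,:,::-1],None,fx=3.5,fy=3.5,interpolation=2)
H=max(a.shape[0],b.shape[0]);pad=lambda m:cv2.copyMakeBorder(m,0,H-m.shape[0],0,0,0)
o=np.hstack([pad(a),pad(b)]);cv2.imwrite('pics/crop1.png',o);print(o.shape)
for n,uv,z in [('knobtop',(219,281),.124),('hinge',(172,232),.09),('barend',(259,320),.082),('hole',(288,248),.096),('pin',(469,272),.118),('key',(466,241),.11),('file',(470,205),.14),
 ('rackBL',(162,262),.01),('rackBR',(309,268),.01)]:
    print(n,onz(c,uv,z).round(4))
s=shot('scene')
for n,uv,z in [('knobtop',(391,168),.124),('hole',(341,218),.096),('pin',(129,237),.118)]:
    print('s',n,onz(s,uv,z).round(4))
w=shot('wrist');print(w['vfov'],w['cx'],w['cy'],-w['R'].T@w['t'],w['R'])
E
```

```text
(420, 785, 3)
knobtop [0.5159 0.1387 0.124 ]
hinge [0.6244 0.224  0.09  ]
barend [0.4425 0.0815 0.082 ]
hole [0.5639 0.0133 0.096 ]
pin [ 0.4736 -0.2988  0.118 ]
key [ 0.5306 -0.3079  0.11  ]
file [ 0.5886 -0.3178  0.14  ]
rackBL [0.5874 0.2708 0.01  ]
rackBR [ 0.5356 -0.0204  0.01  ]
s knobtop [0.5162 0.1373 0.124 ]
s hole [0.5619 0.0154 0.096 ]
s pin [ 0.4749 -0.3021  0.118 ]
67.98991737099882 319.36182616640326 238.24221599749254 [0.1354045  0.53680458 0.37404904] [[ 3.58221186e-01  9.33636451e-01 -7.47710037e-04]
 [ 9.02000842e-01 -3.45876183e-01  2.58387591e-01]
 [ 2.40981458e-01 -9.32343444e-02 -9.66041041e-01]]
```

View pics/crop1.png

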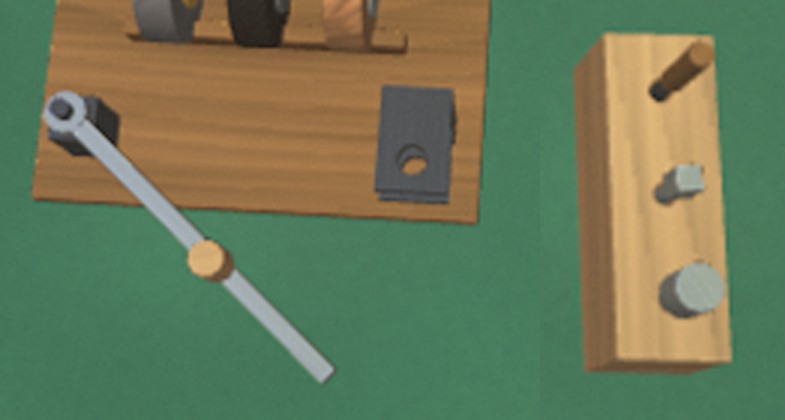

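Crop check: hole at crop (413,160), giving (287.7,248.3); knob at (208,258). Hinge to knob measures 138 mm (140 given) and hinge to hole 218 mm (221 expected). Rack yaw is about -10.4° and the bar is about 41° open. The two views agree within 3 mm. Next I go above the knob.

```bash
cat >> h.py <<'E'
from scipy.spatial.transform import Rotation as Ro
def go(xyz,yaw=None):
    "print shift in tool axes (mm) and turn (deg) to bring TCP to xyz, tool y along yaw (mod 180)"
    o=status.get_obs();R=Ro.from_euler('xyz',o['tcp_rot'],degrees=True).as_matrix()
    s=R.T@(np.array(xyz)-o['ee_pos'])*1000;ty=np.degrees(np.arctan2(R[1,1],R[0,1]))
    t=None if yaw is None else -((yaw-ty+90)%180-90)
    print('go',xyz,'shift',s.round(1),'turn',t,'| tool y yaw',ty.round(1),'q6',o['q'][5].round(1),'q1',o['q'][0].round(1))
E
python3 - <<'E'
from h import *
go([.516,.138,.2],-31); go([.516,.138,.15],-31)
E
```

```text
go [0.516, 0.138, 0.2] shift [   5.4 -236.4  432.5] turn -79.95914356510161 | tool y yaw 69.0 q6 90.0 q1 69.0
go [0.516, 0.138, 0.15] shift [  55.4 -236.4  432.5] turn -79.95914356510161 | tool y yaw 69.0 q6 90.0 q1 69.0
```

```bash
python3 -m jog '0 -25 46 10; 0 -55 100 20; 0 -85 155 30; 5 -115 210 40; 10 -145 265 50; 15 -175 320 60; 20 -205 375 70; 25 -236 432 80' 0.45 40; python3 -m jog '0 0 0 10; 0 0 0 20; 0 0 0 20; 0 0 0 20; 0 0 0 20; 0 0 0 20; 0 0 0 20; 0 0 0 20'; python3 - <<'E'
from h import *
w=shot('wrist','w1.png'); print(status.get_obs()['time'],status.get_obs()['wrist_force'])
for n,p in [('knob',[.516,.138,.124]),('hole',[.563,.0145,.096]),('hinge',[.6244,.224,.09])]: print(n,proj(w,p))
go([.516,.138,.097],-31)
E
```

```text
time: 1.25
ee_pos: [0.5141, 0.14, 0.1808]
tcp_rot: [131.7, 90.0, 30.4]
wrist_force: [0.7, 0.6, -0.4]
opening: 0.0386
time: 2.25
ee_pos: [0.5131, 0.1418, 0.1809]
tcp_rot: [77.9, 90.0, -43.1]
wrist_force: [0.7, -0.5, 1.5]
opening: 0.0384
2.3 [ 0.29492327  0.53145394 -0.15953503]
knob [326.72240456 247.47258204]
hole [455.81828285 335.94976373]
hinge [400.46417214  44.57738884]
go [0.516, 0.138, 0.097] shift [83.9  4.5  1.8] turn 0.05370316431374533 | tool y yaw -30.9 q6 136.4 q1 15.5
```

View pics/w1.png

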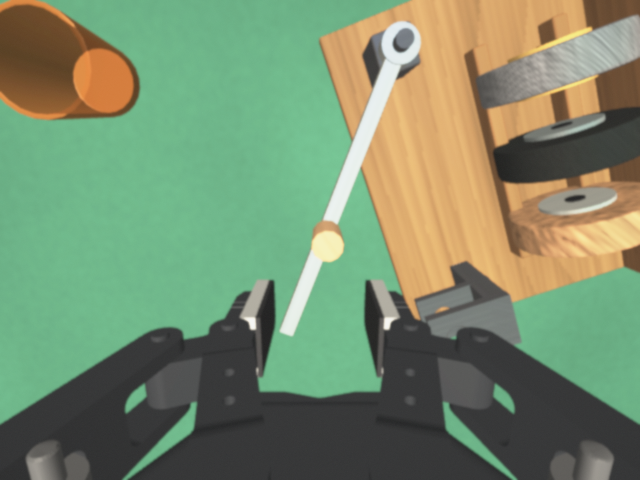

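Wrist view: knob top at (328,243), hinge top at (402,42), catch at (470,305) and mostly hidden. All lie close to the predictions.

```bash
python3 - <<'E'
from h import *
w=shot('wrist')
hs=cv2.cvtColor(w['color'],cv2.COLOR_RGB2HSV)
m=cv2.inRange(hs,(10,60,150),(30,255,255));m[:, :300]=0;m[:,350:]=0;m[:215]=0;m[275:]=0
ys,xs=np.nonzero(m);print(xs.min(),xs.max(),ys.min(),ys.max())
k=onz(w,(328,244),.124);h=onz(w,(402,42),.09);print(k,h,np.hypot(*(k-h)[:2]))
go([k[0],k[1],.097],-31)
E
```

```text
311 343 220 261
[0.51794537 0.13960345 0.124     ] [0.62599177 0.22481338 0.09      ] 0.1376036200376089
go [np.float64(0.5179453686886932), np.float64(0.13960345493186635), 0.097] shift [83.9  5.4 -0.6] turn 0.0508167459292963 | tool y yaw -30.9 q6 136.4 q1 15.5
```

```bash
python3 -m jog '20 5 -1 0; 50 5 -1 0; 84 5 -1 0; 84 5 -1 0; 84 5 -1 0; 84 5 -1 0; 84 5 -1 0; 84 5 -1 0'; python3 -m jog '0 0 0 0; 0 0 0 0; 0 0 0 0; 0 0 0 0; 0 13 4 0; 0 25 7 0; 0 37 8.5 0; 0 50 9 0' 0.3
```

```text
time: 3.35
ee_pos: [0.5181, 0.1402, 0.0974]
tcp_rot: [133.4, 90.0, 12.5]
wrist_force: [0.4, 0.0, -0.9]
opening: 0.0383
time: 4.35
ee_pos: [0.5569, 0.1059, 0.0968]
tcp_rot: [-43.7, 90.0, -164.7]
wrist_force: [-0.6, -0.0, -0.2]
opening: 0.0255
```

```bash
python3 -m jog '0 8 0 0; 0 16 -1 0; 0 24 -2 0; 0 31 -4 0; 0 38 -6 0; 0 44 -8 0; 0 49 -9 0; 0 49 -9 0'; python3 - <<'E'
from h import *
print(status.get_obs()['wrist_force'])
w=shot('wrist','w2.png')
E
```

```text
time: 5.35
ee_pos: [0.6031, 0.0891, 0.0969]
tcp_rot: [114.4, 90.0, -6.5]
wrist_force: [0.1, -0.7, -1.2]
opening: 0.0256
[ 0.08333634 -0.73249378 -1.24775397]
```

View pics/w2.png

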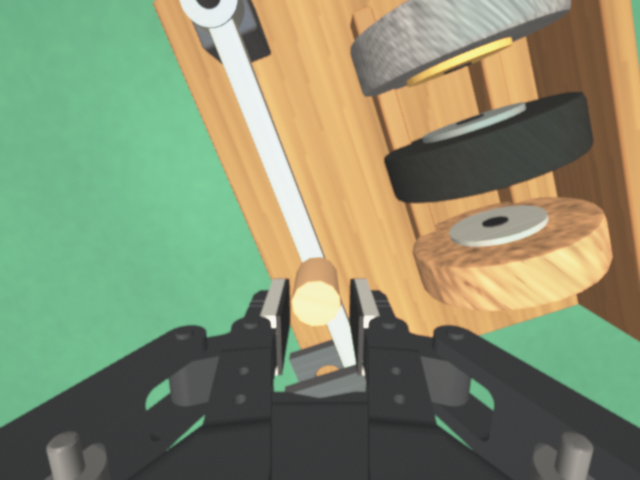

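The bar now runs into the catch area, with the knob at (317,295) between the pads and almost no force. I will push on in small steps until it reaches the stop.

```bash
python3 -m jog '0 1 0 0; 0 2 -1 0; 0 3 -1 0; 0 4 -1.5 0; 0 4.5 -1.5 0; 0 4.5 -1.5 0; 0 4.5 -1.5 0; 0 4.5 -1.5 0'; python3 - <<'E'
from h import *
w=shot('wrist')
for n,uv,z in [('barL near hinge',(238,90),.082),('barL',(290,236),.082),('barR',(262,90),.082),('barR2',(317,236),.082)]: pass
h=np.array([.6255,.2245]); hs=w['color'].astype(int)
g=w['color'];sat=g.max(2).astype(int)-g.min(2)
rows=[];
for v in range(60,240,10):
    u=np.nonzero((sat[v,200:330]<40)&(g[v,200:330].min(1)>170))[0]
    if len(u)>5: rows.append(onz(w,(200+(u[0]+u[-1])/2,v),.082)[:2])
rows=np.array(rows);d=np.polyfit(rows[:,1],rows[:,0],1);print(len(rows),'bar dir deg',np.degrees(np.arctan2(-1,-d[0])),np.ptp(rows,0))
print(status.get_obs()['wrist_force'])
E
```

```text
time: 6.4
ee_pos: [0.6047, 0.0889, 0.0966]
tcp_rot: [-71.6, 89.7, 167.5]
wrist_force: [-12.5, 3.7, 5.1]
opening: 0.0259
18 bar dir deg -100.81128996190766 [0.01633034 0.08617174]
[-14.07822324   3.32314531   4.7984158 ]
```

Force rose to 14 N and the tool stopped, so the bar is against the stop. Its direction is -100.8°, which matches the rack yaw. Now back off, rise and go above the pin.

```bash
python3 -m jog '0 -2 1 0; 0 -4 1 0; 0 -4 1 0; 0 -4 1 0; -20 -4 1 0; -50 -4 1 0; -90 -4 1 0; -90 -4 1 0' 0.4; python3 - <<'E'
from h import *
go([.475,-.300,.19],-99.4)
E
```

```text
time: 7.45
ee_pos: [0.6048, 0.0895, 0.1904]
tcp_rot: [129.1, 89.7, 8.1]
wrist_force: [0.2, 0.2, 0.6]
opening: 0.0344
go [0.475, -0.3, 0.19] shift [ -0.6  89.  400.8] turn 68.43484521633128 | tool y yaw -31.0 q6 129.4 q1 8.4
```

```bash
python3 -m jog '0 11 50 8; 0 22 100 17; 0 33 150 26; 0 45 200 34; 0 56 250 43; 0 67 300 52; 0 78 350 60; 0 89 400 68' 0.65; python3 -m jog '0 0 0 0; 0 0 0 0; 0 0 0 0; 0 0 0 0; 0 0 0 0; 0 0 0 0; 0 0 0 0; 0 0 0 0'; python3 - <<'E'
from h import *
w=shot('wrist','w3.png')
for n,p in [('pin',[.475,-.3,.118]),('key',[.5306,-.308,.11])]: print(n,proj(w,p))
E
```

```text
time: 8.45
ee_pos: [0.4731, -0.3009, 0.186]
tcp_rot: [-25.3, 90.0, 145.5]
wrist_force: [0.8, -0.4, -0.0]
opening: 0.0554
time: 9.45
ee_pos: [0.474, -0.2995, 0.1869]
tcp_rot: [51.7, 90.0, -137.3]
wrist_force: [-0.4, -0.1, -0.3]
opening: 0.0553
pin [319.73213146 238.48485006]
key [318.57030031 154.74454686]
```

View pics/w3.png

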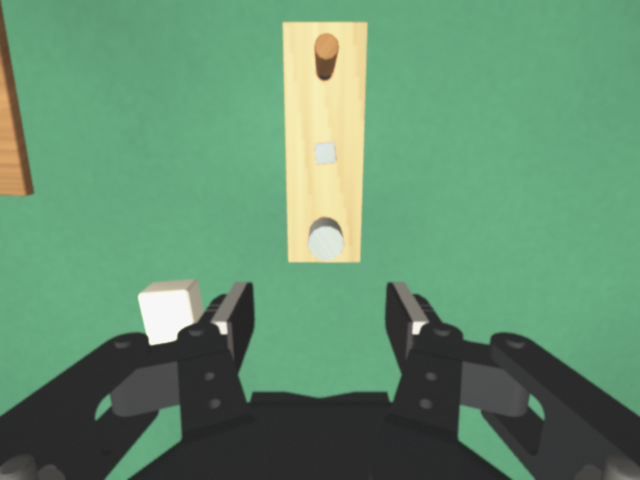

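Wrist view: pin head at (325,242), key at (325,153), file at (326,45). The row is vertical in the image and the jaws straddle the block.

```bash
python3 - <<'E'
from h import *
w=shot('wrist');g=w['color'];sub=g[205:275,290:360];
sat=sub.max(2).astype(int)-sub.min(2)
m=((sat<25)&(sub.min(2)>120)).astype(np.uint8)
cs,_=cv2.findContours(m,0,2);c=max(cs,key=cv2.contourArea);(x,y),r=cv2.minEnclosingCircle(c);print(x+290,y+205,r, 'expect r', w['K'][0,0]*.013/(-w['R'].T@w['t'])[2]*1.5)
p=onz(w,(x+290,y+205),.118);print(p);go([p[0],p[1],.096],-99.4)
E
```

```text
325.0714302062988 238.78571319580078 20.425424575805664 expect r 19.504446768128773
[ 0.47419951 -0.30363139  0.118     ]
go [np.float64(0.47419950952728945), np.float64(-0.30363139100069014), 0.096] shift [90.9  4.1 -0.9] turn 0.4361283597557133 | tool y yaw -99.0 q6 156.7 q1 -32.3
```

```bash
python3 -m jog '0 4 0.5 0.4; 20 4 0.5 0.4; 45 4 0.5 0.4; 70 4 0.5 0.4; 91 4 0.5 0.4; 91 4 0.5 0.4; 91 4 0.5 0.4; 91 4 0.5 0.4'; python3 -m jog '0 0 0 0; 0 0 0 0; 0 0 0 0; 0 0 0 0; 0 0 0 0; 0 0 0 0; 0 0 0 0; 0 0 0 0' 0.1 60
```

```text
time: 10.55
ee_pos: [0.4733, -0.3037, 0.0971]
tcp_rot: [156.0, 89.9, -33.3]
wrist_force: [-0.5, 0.6, 0.1]
opening: 0.0557
time: 11.55
ee_pos: [0.4729, -0.3033, 0.0959]
tcp_rot: [96.5, 90.0, -92.8]
wrist_force: [0.4, -0.9, 0.1]
opening: 0.0084
```

The fingers closed to 8 mm, so the head was not between them. I need to look.

```bash
python3 - <<'E'
from h import *
w=shot('wrist');t=shot('top')
a=w['color'];b=cv2.resize(t['color'][170:310,400:540],None,fx=3.42,fy=3.42)[:480]
cv2.imwrite('pics/c4.png',cv2.resize(np.hstack([a,cv2.copyMakeBorder(b,0,480-b.shape[0],0,0,0)]),None,fx=.7,fy=.7)[:,:,::-1])
E
```

```text
(no output)
```

View pics/c4.png

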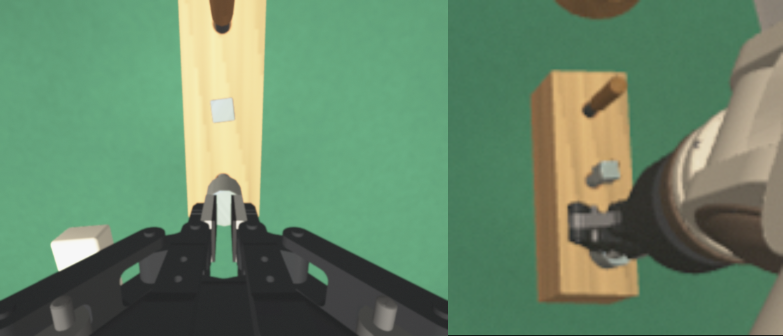

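Not clear yet. The top crop shows the pin head still at about (612,257), on the robot side of the fingers. I'll check the geometry numerically with a close crop.

```bash
python3 - <<'E'
from h import *
w=shot('wrist');t=shot('top')
a=w['color'][200:400,220:420];b=t['color'][225:305,425:505]
f=lambda m:cv2.resize(m,(400,400),interpolation=2)
cv2.imwrite('pics/c5.png',np.hstack([f(a),f(b)])[:,:,::-1])
o=status.get_obs();p=o['ee_pos'];print(p,o['opening'],'tcp in wrist',proj(w,p),'tcp in top',proj(t,p),'pin in top',proj(t,[.474,-.303,.118]),'in wrist',proj(w,[.474,-.303,.118]),-w['R'].T@w['t'])
E
```

```text
[ 0.47287459 -0.3032944   0.09589684] 0.008799697897792386 tcp in wrist [319.07223696 275.66427966] tcp in top [467.63039572 273.85162655] pin in top [471.2990437  271.44455731] in wrist [317.97101856 291.24239895] [ 0.53641394 -0.31393322  0.26479993]
```

View pics/c5.png

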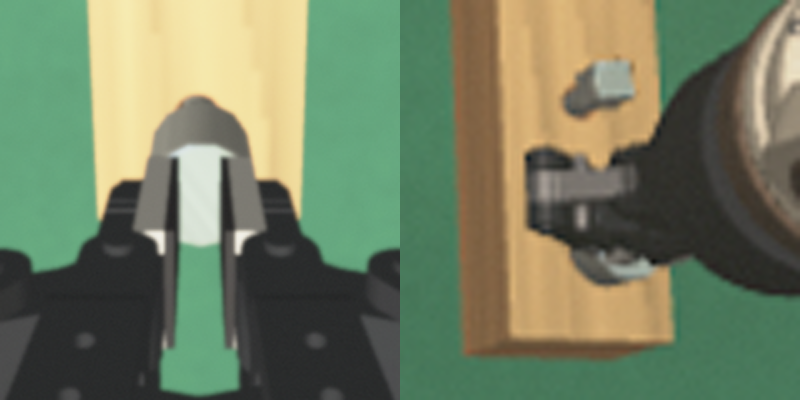

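The head still stands in its hole, unmoved. The pads shut in line with it but appear to be above its top: the gap shows the whole disc, and the pads occlude its sides. I'll open, go 14 mm lower (still clear of the block's top) and close again.

```bash
python3 -m jog '0 0 0 0; 0 0 0 0; 0 0 0 0; 0 0 0 0; 5 0 0 0; 10 0 0 0; 14 0 0 0; 14 0 0 0' 0.65; python3 -m jog '0 0 0 0; 0 0 0 0; 0 0 0 0; 0 0 0 0; 0 0 0 0; 0 0 0 0; 0 0 0 0; 0 0 0 0' 0.1 60
python3 - <<'E'
from h import *
w=shot('wrist');s=shot('scene');t=shot('top')
f=lambda m:cv2.resize(m,(400,400),interpolation=2)
u,v=proj(s,[.474,-.303,.1]).astype(int)
b=s['color'][v-60:v+60,u-60:u+60]
cv2.imwrite('pics/c6.png',np.hstack([f(w['color'][200:400,220:420]),f(b)])[:,:,::-1])
E
```

```text
time: 12.75
ee_pos: [0.4726, -0.3032, 0.0813]
tcp_rot: [-22.8, 90.0, 147.8]
wrist_force: [0.6, 0.4, -0.5]
opening: 0.0553
time: 13.75
ee_pos: [0.4731, -0.3035, 0.0823]
tcp_rot: [155.6, 90.0, -33.7]
wrist_force: [0.2, 0.3, 6.2]
opening: 0.0233
```

View pics/c6.png

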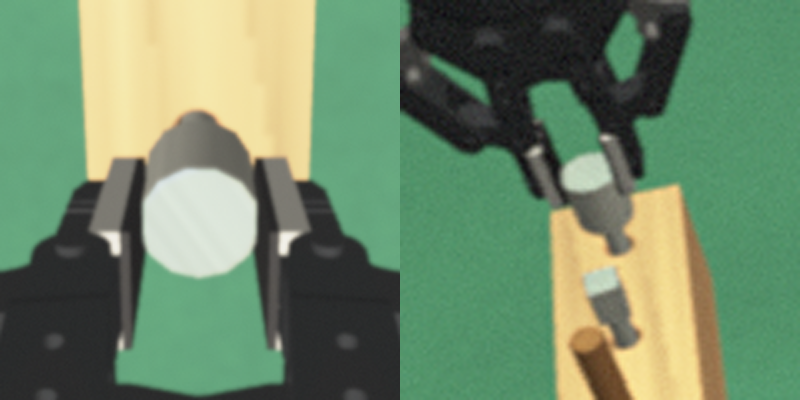

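The pin is now gripped at 23 mm opening with 6 N. The scene crop shows the pads on the upper part of the head and the pin upright, with key and file undisturbed. So the actual pad tips sit roughly 15–20 mm higher than the TCP suggests; the head underside (88 mm) is about 6 mm above the TCP reading. Now lift and go to a spot short of the hole.

```bash
python3 - <<'E'
from h import *
w=shot('wrist');print('pin in wrist cam, gripped',onz(w,(319.5,311.5),.118), status.get_obs()['ee_pos'])
E
python3 -m jog '-6 0 0 0; -15 0 0 0; -27 0 0 0; -40 0 0 0; -55 0 0 0; -70 0 0 0; -85 0 0 0; -100 0 0 0'
python3 -m jog '0 -40 4 0; 0 -80 9 0; 0 -120 13 0; 0 -160 18 0; 0 -200 22 0; 0 -240 26 0; 0 -280 31 0; 0 -317 35 0'
python3 -m jog '0 0 0 0; 0 0 0 0; 0 0 0 0; 0 0 0 0; 0 0 0 0; 0 0 0 0; 0 0 0 0; 0 0 0 0'
python3 - <<'E'
from h import *
w=shot('wrist','w7.png');print(proj(w,[.5635,.0135,.096]))
E
```

```text
pin in wrist cam, gripped [ 0.47103393 -0.30326224  0.118     ] [ 0.47306798 -0.30341432  0.08230524]
time: 14.95
ee_pos: [0.4729, -0.3033, 0.183]
tcp_rot: [158.0, 90.0, -31.4]
wrist_force: [0.8, -0.4, -1.1]
opening: 0.0232
time: 15.95
ee_pos: [0.4848, -0.036, 0.1823]
tcp_rot: [-88.5, 87.9, 86.0]
wrist_force: [0.9, 0.5, -1.5]
opening: 0.0227
time: 16.95
ee_pos: [0.4848, -0.0367, 0.1819]
tcp_rot: [-88.3, 87.9, 86.2]
wrist_force: [-0.2, 0.9, -0.7]
opening: 0.0234
[240.35431854 130.05166798]
```

View pics/w7.png

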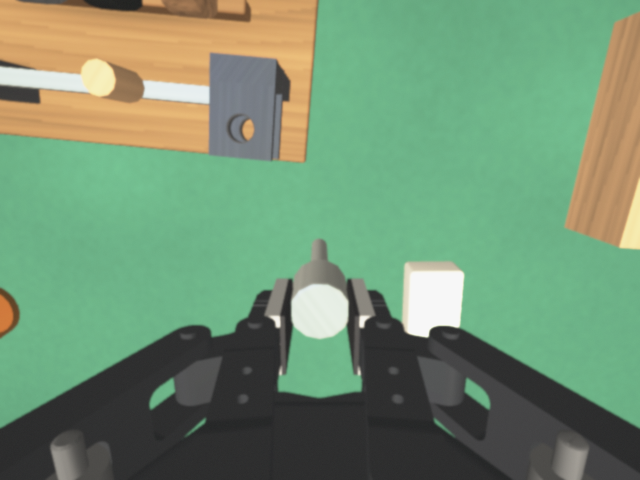

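Wrist view: bar closed in the catch, hole at about (242,128) against (240,130) predicted, and the pin hanging straight at (320,312). The arm stopped short because the last joint reached 180°. I'll turn the tool back first.

```bash
python3 -m jog '0 0 0 -8; 0 0 0 -16; 0 0 0 -24; 0 0 0 -32; 0 0 0 -40; 0 0 0 -40; 0 0 0 -40; 0 0 0 -40'; python3 - <<'E'
from h import *
s=status.get_obs();print(s['q'],s['qd'].round(1))
go([.5635,.0135,.172]);w=shot('wrist');print(Ro.from_euler('xyz',s['tcp_rot'],degrees=True).as_matrix().round(4))
E
```

```text
time: 18.0
ee_pos: [0.4848, -0.0367, 0.1819]
tcp_rot: [-128.0, 87.9, 86.3]
wrist_force: [-0.1, -1.0, -1.8]
opening: 0.0231
[ -5.64310524  -4.13148086  -1.74023126  92.46033354   2.06471263
 140.04208377] [-0.   0.  -0.   0.   0.  -0.4]
go [0.5635, 0.0135, 0.172] shift [ 11.9   3.3 -93.1] turn None | tool y yaw -55.7 q6 140.0 q1 -5.6
[[ 0.0023  0.5638 -0.8259]
 [ 0.036  -0.8255 -0.5633]
 [-0.9994 -0.0284 -0.0222]]
```

```bash
python3 -m jog '2 1 -15 0; 4 2 -30 0; 6 3 -45 0; 8 4 -60 0; 10 5.5 -75 0; 12 6.5 -91.5 0; 12 6.5 -91.5 0; 12 6.5 -91.5 0'; python3 - <<'E'
from h import *
o=status.get_obs();R=Ro.from_euler('xyz',o['tcp_rot'],degrees=True).as_matrix();print(o['ee_pos'],R.round(4).tolist())
T=o['ee_pos'];ax=-R[:,0]
w=shot('wrist');s=shot('scene');t=shot('top')
und=T+ax*.006
def mark(c,img,sx,sy,k):
    for p,col in [(und+ax*.03,(255,0,0)),(und-ax*.068,(255,0,255)),([.564,.013,.096],(255,255,0))]:
        u=(proj(c,p)-[sx,sy])*k;cv2.drawMarker(img,tuple(int(a) for a in u),col,0,8,1);print((u/k+[sx,sy]).round(1),end=' ')
    return img
out=[]
for c in (w,s,t):
    u,v=proj(c,und-ax*.03).astype(int);x0=min(max(u-50,0),540);y0=min(max(v-75,0),330)
    im=cv2.resize(c['color'][y0:y0+150,x0:x0+100],None,fx=2.66,fy=4*.665,interpolation=2)
    k=2.66;print('origin',x0,y0,im.shape);out.append(mark(c,np.ascontiguousarray(im),x0,y0,k))
cv2.imwrite('pics/c8.png',np.hstack(out)[:,:,::-1])
cv2.imwrite('pics/raw8s.png',s['color'][:,:,::-1]);cv2.imwrite('pics/raw8t.png',t['color'][:,:,::-1])
E
```

```text
time: 19.05
ee_pos: [0.5639, 0.01, 0.1718]
tcp_rot: [-127.6, 87.9, 86.8]
wrist_force: [-0.3, 0.7, -0.2]
opening: 0.0229
[0.56385436 0.01004407 0.17175996] [[0.002, 0.5652, -0.825], [0.0359, -0.8245, -0.5648], [-0.9994, -0.0285, -0.0219]]
origin 269 185 (399, 266, 3)
[320.  307.4] [319.7 242.7] [319.4 237.3] origin 290 120 (399, 266, 3)
[340.2 164.8] [340.2 213.2] [340.3 219.2] origin 237 166 (399, 266, 3)
[286.6 233.9] [288.1 246.4] [288.2 247.9]
```

View pics/c8.png

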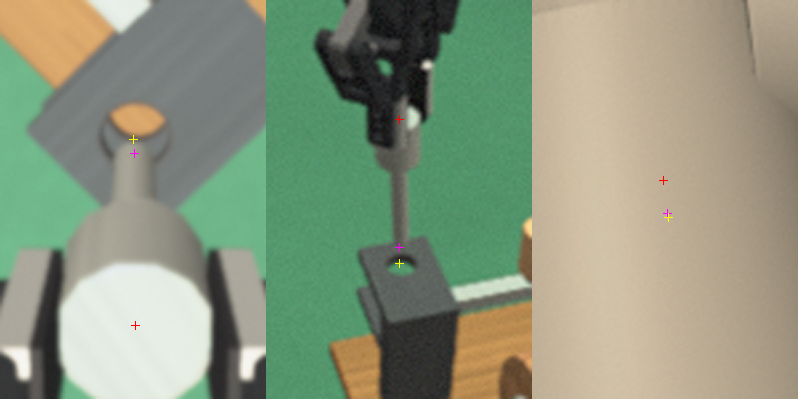

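Eleven pictures used. In the wrist crop the foot is aligned laterally with the hole (134 against 134). In the scene crop the stem, at u=400, is within 1 px of the hole centre at 401, and the stem is straight. The two directions are independent, so it is aligned to about 1 mm. I'll lower in stages along the tool axis.

```bash
python3 -m jog '5 0 -0.5 0; 10 0 -0.5 0; 14 0 -0.5 0; 18 0 -0.5 0; 22 0 -0.5 0; 26 0 -0.5 0; 30 0 -0.5 0; 30 0 -0.5 0'
```

```text
time: 20.2
ee_pos: [0.5643, 0.0114, 0.1415]
tcp_rot: [-127.4, 87.9, 87.0]
wrist_force: [-0.3, -0.3, -1.1]
opening: 0.0228
```

Tip is at 80 mm with no contact force, so it is through the upper jaw. Continuing down.

```bash
python3 -m jog '6 0 0 0; 12 0 0 0; 18 0 0 0; 24 0 0 0; 30 0 0 0; 36 0 0 0; 42 0 0 0; 42 0 0 0'
```

```text
time: 21.2
ee_pos: [0.5643, 0.013, 0.0993]
tcp_rot: [-126.8, 87.9, 87.6]
wrist_force: [-0.5, -0.6, -0.5]
opening: 0.0229
```

```bash
python3 -m jog '1.5 0 0 0; 3 0 0 0; 4.5 0 0 0; 6 0 0 0; 7 0 0 0; 8 0 0 0; 8 0 0 0; 8 0 0 0'
```

```text
time: 22.2
ee_pos: [0.5646, 0.0132, 0.0919]
tcp_rot: [-128.3, 87.9, 86.1]
wrist_force: [0.5, -0.1, -1.4]
opening: 0.0233
```

```bash
python3 -m jog '0.5 0 0 0; 1 0 0 0; 1.5 0 0 0; 2 0 0 0; 2 0 0 0; 2 0 0 0; 2 0 0 0; 2 0 0 0'; python3 -m jog '0 0 0 0; 0 0 0 0; 0 0 0 0; 0 0 0 0; 0 0 0 0; 0 0 0 0; 0 0 0 0; 0 0 0 0' 0.55; python3 -m jog '-5 0 0 0; -15 0 0 0; -30 0 0 0; -50 0 0 0; -75 0 0 0; -100 0 30 0; -100 0 60 0; -100 0 80 0'; python3 - <<'E'
from h import *
w=shot('wrist');s=shot('scene')
cs=[]
for c in (w,s):
    u,v=proj(c,[.564,.013,.105]).astype(int);x0=min(max(u-60,0),520);y0=min(max(v-60,0),360)
    im=cv2.resize(c['color'][y0:y0+120,x0:x0+120],(400,400),interpolation=2)
    for z in (.126,.096):
        p=(proj(c,[.564,.013,z])-[x0,y0])*400/120;cv2.drawMarker(im,tuple(int(a) for a in p),(255,0,0),0,8,1)
    cs.append(im);print(x0,y0)
cv2.imwrite('pics/c9.png',np.hstack(cs)[:,:,::-1])
E
```

```text
time: 23.2
ee_pos: [0.5651, 0.0135, 0.0909]
tcp_rot: [-130.9, 87.9, 83.5]
wrist_force: [-0.6, 1.0, 6.7]
opening: 0.0227
time: 24.2
ee_pos: [0.5646, 0.0133, 0.0899]
tcp_rot: [-128.1, 87.9, 86.3]
wrist_force: [-0.0, -0.8, 0.4]
opening: 0.0467
time: 25.2
ee_pos: [0.4978, -0.0361, 0.1893]
tcp_rot: [-130.7, 87.9, 83.7]
wrist_force: [0.3, 0.3, 0.1]
opening: 0.0471
258 59
280 155
```

View pics/c9.png

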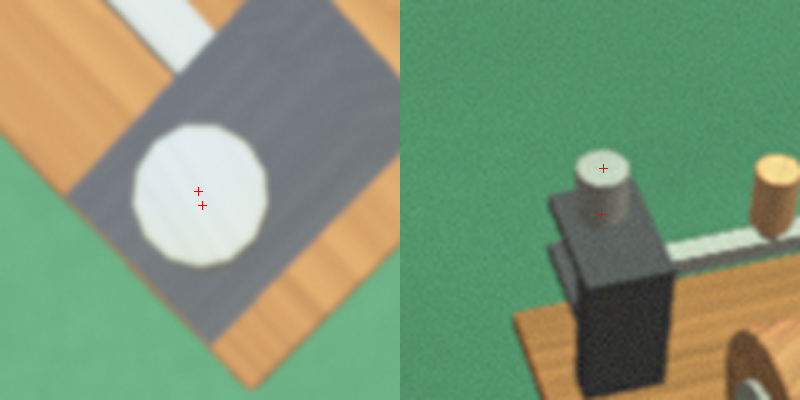

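The head sits flat on the catch: its top matches the 126 mm marker in both views, it is upright, and the bar lies in the catch. The gripper is clear, so I hand in.

```bash
python3 -c "
from workcell import bot,status
o=status.get_obs();print(o['time'],o['wrist_force'],abs(o['qd']).max());print(bot.job_done())"
```

```text
25.3 [ 1.44220756  0.64992151 -0.12910235] 2.0217605223365482
the job is handed in; nothing more can be done
None
```

The bar is shut in the catch, and the keeper pin stands through the catch's hole with its head on the catch. I handed the job in at 25.3 s; handing in reports no verdict.

- **Bar:** I swung it shut with the open fingers around its knob. It met the stop at about 14 N. Its measured direction was -100.8°, against about -100.4° for fully closed, and the last picture still shows it in the catch.
- **Pin:** I lowered it into the hole with no contact force on the way down, and the head seated with about 7 N. In the last wrist and scene views the head's top is within about 2 mm of the expected spot, upright. The gripper is well clear.
- **File and key:** both were still standing in place in the picture taken with the pin gripped, before I lifted it. They are not in any later picture I viewed.

Three things disagreed or went wrong:
- **First grip on the pin:** it missed because the pads shut above the head. The real fingertips seemed roughly 15–20 mm higher than the reported tool height. I opened, went 14 mm lower and gripped it.
- **Tilted tool:** the last joint reached its limit on the way to the catch, leaving the tool tilted 2°. I turned it back and inserted the pin along the tilted axis, which the hole's clearance allowed.
- **Camera mismatch:** the wrist camera's pin position differed by 2–4 mm from the other estimates, so I used the scene view to settle the alignment over the hole.

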